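# Chock a tin on the sloping scan deck

### The job

Set the wooden chock across the middle of the sloping scan deck with its toe uphill on the black cross line, and then lay the tin on the deck between the two short side lines, leaning on the chock, its paper code label turned to face the scanner. The tin must not be let go to roll: release it only when the chock is holding it. Leave the bowl, the sauce bottle and the pot where they are.

Things in the scene. Friction and masses are not known exactly. Their poses are not given: they have to be found in the camera images.
- deck: Fixed plywood scan deck, 190 mm wide (its x) and 360 mm long (its y), standing on the counter. Origin on the counter under its middle; z up; its level y axis points uphill. The flat top rises 8 degrees towards +y: 42 mm above the counter over the origin, 17 mm at the lower end. Anything round rolls down it.
- toe_line (a point): Middle of the black line (160 mm by 4 mm) drawn across the deck's top, on the surface, 46 mm downhill of the deck's origin. Axes as the deck (z vertical, not square to the slope). Uphill of it two short black lines, 110 mm apart and running uphill, flank the tin's place.
- scanner_window (a point): Centre of the window of the scanner, a black block 110 mm wide, 55 mm deep, its top 145 mm above the counter, fixed at the deck's upper end. The window looks level downhill (deck -y), 161 mm uphill of the black cross line.
- nest: Fixed low grey rest in which the tin starts lying: 50 mm (x) by 80 mm (y), floor 6 mm high with two ribs 13 mm high along x at y = +-25.5 mm (8 mm thick). Origin on the counter under its middle. The tin overhangs it by 6 mm at either end.
- tin_center (a point): Centre of the tin, a closed bare metal tin lying on its side: a plain cylinder of 66 mm diameter and 62 mm length, about 0.3 kg. Its x is the cylinder's axis; its z points out through the middle of the code label. In the nest its centre is 39 mm above the counter and the label looks up, leaning 20 degrees towards the nest's -y. Best gripped by its two flat ends (62 mm).
- tin_label (a point): Middle of the white paper label with black bars on the tin's curved side, 33 mm from tin_center along the tin's z. The label is 46 mm long and 38 mm round the side.
- chock_grip (a point): Centre of the grip rib of the loose wooden chock (about 0.25 kg), 21 mm above its underside. Axes as the chock: x along its 100 mm length, y towards its toe, z up. The upright rib is 20 mm thick (y), 42 mm tall, 100 mm long; in front of it (+y) is a lower foot, 16 mm high, 30 mm deep.
- chock_toe (a point): Middle of the chock's toe, the thin front edge of its foot, at the underside, 40 mm in front (+y) of the rib's centre. From the toe the foot rises at 45 degrees to 16 mm. A tin leaning on the chock touches this slope only; its axis is then 14 mm beyond (uphill of) the toe, 54 mm from the rib's centre, along the deck.
- bowl: Bystander: open steel bowl, 140 mm across, 55 mm high, beyond the work. Origin under its centre.
- sauce: Bystander: green sauce bottle, 60 mm across, 190 mm tall, upright. Origin under its centre.
- pot: Bystander: lidded deli pot, 72 mm across, 60 mm tall. Origin under its centre.
Not all that is in view belongs to the job. There is more than one size of the part that bears chock_grip; the job needs the middle-sized. What is shaped like the part that bears tin_center but blue is not meant.

How it is judged (in metres and radians):
On the way:
1. the chock stands on the deck across the slope, toe uphill on the black line (within 22 mm), let go, the tin not yet on the deck (x of chock_toe in the frame of toe_line between -0.03 and 0.03 m and y of chock_toe in the frame of toe_line between -0.022 and 0.022 m and y of chock_grip in the frame of toe_line below -0.016 m and angle between the x axis of chock_grip and the x axis of deck, either way round below 0.2 rad and angle between chock_grip's own z axis and vertical below 0.22 rad and contact force between chock and deck above 0.5 N and linear speed of chock below 0.02 m/s and contact force between the fingers and chock below 0.1 N and contact force between tin and deck below 0.05 N), for 0.2 s.
At the end, for the whole second after the job is handed in: Chock still on the deck across the slope, toe uphill within 22 mm of the line, within 30 mm of the middle; tin still, lying on the deck against the chock, centre within 30 mm of the middle, axis across the slope within 0.2 rad, label facing the scanner within 0.35 rad (x of chock_toe in the frame of toe_line between -0.03 and 0.03 m and y of chock_toe in the frame of toe_line between -0.022 and 0.022 m and y of chock_grip in the frame of toe_line below -0.016 m and angle between the x axis of each of chock_grip, tin and the x axis of deck, either way round below 0.2 rad and angle between chock_grip's own z axis and vertical below 0.22 rad and contact force between chock and deck above 0.5 N and linear speed of chock below 0.02 m/s and x of tin_center in the frame of toe_line between -0.03 and 0.03 m and y of tin_center in the frame of toe_line between -0.01 and 0.038 m and contact force between tin and deck above 0.3 N and contact force between tin and chock above 0.05 N and angle between the z axis of tin and the y axis of deck, either way round below 0.35 rad and y of tin_label in the frame of toe_line above 0.016 m and linear speed of tin below 0.01 m/s); the robot touches nothing.
It fails at once if the tin spins or rolls free (over 3.5 rad/s, as after rolling about 7 mm down the deck) while the gripper is not touching it (angular speed of tin above 3.5 rad/s and contact force between the fingers and tin below 0.05 N).
It fails at once if the bowl, the sauce bottle or the pot is shifted by more than 30 mm (distance of any of bowl, sauce, pot from where it was at the start of the episode above 0.03 m).
It also fails if it takes over 72 s, if anything falls off the work surface, if the arm or the gripper's body presses on something with over 40 N, if the wrist force passes 120 N, or if a joint passes its speed limit or range.

### The arm

A 6-joint arm with a two-finger parallel gripper is mounted at the origin on the work surface. World frame = base frame: x ahead of the robot, y to its left, z up, the work surface at z = 0. Lengths are in m, angles in degrees, forces in N, time in s.
With the tool pointing down it reaches from about 0.4 to 0.825 m from the base axis. Payload 7 kg.
Tool frame: the origin (TCP) lies midway between the tips of the shut fingers; the grasp point (between the pads) lies 19 mm behind it; z points along the fingers, y is the line along which they close (so a half turn about z gives the same grasp; the last joint's range is limited). The gripper opens to 88 mm and grips with 3 to 60 N. Pads are 19 mm wide; open, the fingers measure 130 mm over their backs; the gripper's body (78 mm by 193 mm) begins 47 mm behind the grasp point.
Start: joints at [-59.525, 20.546, 0.682, 0, -70.136, -16.507], TCP at [0.163, -0.655, 0.227] pointing down, gripper open.
Joint ranges: [-176.03, 176.03], [-82.01, 121.73], [-58.28, 71.71], [-173.87, 95.51], [-174.79, -0.11], [-173.66, 173.66]. Speed limits (degrees/s): [136.94, 136.94, 172.46, 180, 180, 180].

### API

Orientations are given as [roll, pitch, yaw] about the fixed x, y, z axes, in that order (R = Rz(yaw) Ry(pitch) Rx(roll)).
In Python, from plant import ctrl, viewer, close_job gives the robot as it stands. The module is installed in compiled form; this text tells all that it offers.
- The arm moves only by the tool step_arm, never from a script. Its argument "moves" is a list that holds one entry, the list of rows, each a list of 5 numbers: the shift along the world's x, y, z in cm, then the turn about the world's z in rad, then the finger opening in cm, from 0 to 8.76. In form: [[[tx, ty, tz, twist, grip], ...]]. A call has 1 to 10 rows; each row shifts and turns the commanded pose from where the row before left it; what a row does not reach is not made up. A row lasts 1/10 s, in which the tool goes at most 50 mm and 8.59 degrees, less where a joint would pass 70% of its speed; a pose out of reach is approached as far as the arm can. A call with a gripper value outside its range is refused whole. The fingers move at their own pace and stop on an object; the grip force is fixed at half the most. Time passes only in rows, so rows that do not move let the fingers close. It gives the time, the measured TCP pose, the force, the opening and the grip force at its end, in the units of the state.
- ctrl.get_obs(): the state, without advancing time (a new reading comes with each control period).
- viewer.snapshot(name): name is "scene" or "top" or "wrist"; returns (picture, depth): 384x512x3 uint8, blue, green, red; 384x512 float32, m along the optical axis (not along the pixel's ray), 0 where there is no reading.
- viewer.camera_info(name): a dict with "camera_matrix" (3x3 intrinsics, pixels), "eye" and "orientation" of the camera in the world. Camera axes: x right, y down, z forward; pixel columns grow to the right and rows downward; lengths in m; the calibration is good to about 2 mm. The wrist camera is an equidistant fisheye: a pixel r from the principal point sees the ray r / f radians off the axis. A picture is of the moment at which its call begins: read the wrist's pose just before it. camera_info takes no time and is no camera call; for the wrist camera it gives the pose at the moment of the call.
- close_job(): hands the job in; it is judged then, once.
The state is a dict: "clock": time; "joint_pos": joint angles; "qvel": joint speeds; "tau": joint torques, N m; "tool_pos": TCP position; "orientation": TCP orientation; "force": force on the tool from outside, world axes, zero at the start; "moment": the same for the moment, N m; "opening": finger opening in m; "gripper_force": force on a finger pad.
Only numpy, scipy, OpenCV 4.12 (cv2) and the standard library are available. Lean on these libraries where they do the work, as an engineer would, in place of code of your own. Each camera call takes 0.05 s, during which the arm holds its last target. There are 200 camera calls.

## Working session

There is one attempt and no reset: what is moved stays moved. The work goes in short steps, Python scripts to look and compute and a tool call to move; the robot and the scene stay as the last step left them, time stands still between calls to the robot, and variables do not carry over. Pictures are saved under pics/ and viewed, at most 12 in all, crops included, and the job is handed in when it is done.

Besides the shell and the picture viewer there is one more tool, called as name(argument=value, ...), one argument or row to a line, values as JSON. step_arm: Moves the arm, as the interface text tells. Its arguments: {"type":"object","properties":{"moves":{"type":"array","items":{"type":"array","items":{"type":"array","items":{"type":"number"}}}}},"required":["moves"]}

```bash
mkdir -p pics
cat > h.py <<'E'
import numpy as np, cv2
from plant import ctrl, viewer, close_job
def cloud(name):
    ci=viewer.camera_info(name); im,d=viewer.snapshot(name)
    K=np.array(ci["camera_matrix"]); return im,d,K,ci
def R_of(o):
    from scipy.spatial.transform import Rotation as Ro
    o=np.array(o,float)
    if o.shape==(3,3): return o
    return Ro.from_euler('xyz',o,degrees=True).as_matrix()
def world(d,K,ci):
    v,u=np.mgrid[:d.shape[0],:d.shape[1]]
    P=np.stack([(u-K[0,2])/K[0,0]*d,(v-K[1,2])/K[1,1]*d,d],-1)
    return P@R_of(ci["orientation"]).T+np.array(ci["eye"])
E
python3 - <<'E'
from h import *
for n in ("top","scene"):
    im,d,K,ci=cloud(n); print(n,ci); cv2.imwrite(f"pics/{n}.png",im)
    np.savez(f"/tmp/{n}.npz",im=im,d=d,W=world(d,K,ci))
o=ctrl.get_obs();print(o)
E
```

```text
top {'camera_matrix': array([[406.62688062,   0.        , 250.86257124],
       [  0.        , 406.62688062, 193.92864967],
       [  0.        ,   0.        ,   1.        ]]), 'eye': array([0.38185163, 0.00600035, 1.57438089]), 'orientation': array([-173.23694559,   -0.59391486,  -91.06721088])}
scene {'camera_matrix': array([[413.96537778,   0.        , 262.26985914],
       [  0.        , 413.96537778, 195.78277835],
       [  0.        ,   0.        ,   1.        ]]), 'eye': array([ 1.00742233, -0.69763973,  1.40025074]), 'orientation': array([-146.79115627,   -0.1642524 ,   33.18119792])}
{'clock': 0.1, 'joint_pos': array([-5.95259758e+01,  2.05869351e+01,  6.38994265e-01, -1.65650470e-02,
       -7.01365897e+01, -1.65055216e+01]), 'qvel': array([ 0.06405372,  0.00669256,  0.20433306,  0.05101086, -0.06499185,
       -0.02808609]), 'tau': array([-1.53682882e-03, -5.84163272e+01,  2.93750292e+01,  7.01561943e+00,
        1.01569746e-02, -5.12647239e-05]), 'tool_pos': array([ 0.16278089, -0.65462471,  0.22572432]), 'orientation': array([ 1.79914528e+02, -9.08644909e-03, -1.66037131e+02]), 'force': array([ 0.54076786, -0.78176528,  0.00911716]), 'moment': array([ 0.03127775,  0.0466838 , -0.0198022 ]), 'gripper_force': 0.0, 'opening': 0.08775452650739286}
```

View pics/top.png

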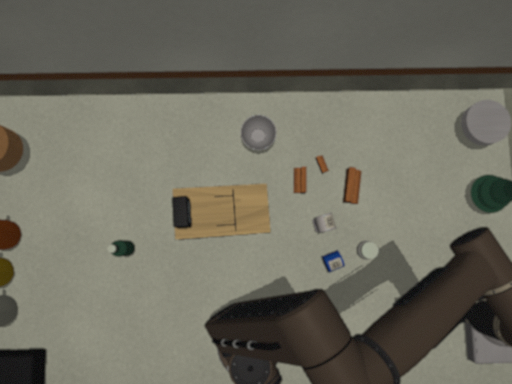

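View pics/scene.png

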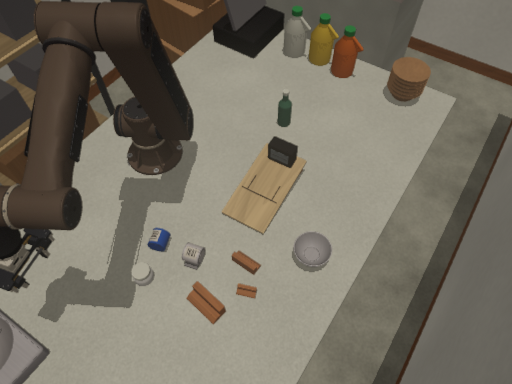

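Top view: chock candidates are at (300,180), (322,164) and (352,185). The middle-sized one is at (300,180). Tin candidates are the silver one at (325,223) and the blue one at (333,261), so I take the silver. The deck is at (222,211) with the scanner at (181,211) and the cross line at about (234,211). Next is a close crop to check the choice, plus measurements.

Run:
```python
from h import *
t=np.load("/tmp/top.npz"); im,d,W=t["im"],t["d"],t["W"]
s=np.load("/tmp/scene.npz")
a=cv2.resize(im[145:275,165:365],None,fx=4,fy=4,interpolation=cv2.INTER_CUBIC)[:, :800]
cv2.imwrite("pics/crop1.png",np.clip(a*1.3,0,255).astype(np.uint8))
for p in [(222,211),(240,200),(260,211),(200,200),(300,180),(325,223),(150,150)]: print(p,W[p[1],p[0]].round(4))
def an(name,W,im,box,zmin,zmax=1):
    u0,v0,u1,v1=box; w=W[v0:v1,u0:u1].reshape(-1,3)
    m=(w[:,2]>zmin)&(w[:,2]<zmax); q=w[m]
    if len(q)<4: print(name,len(q));return
    r=cv2.minAreaRect((q[:,:2]*1000).astype(np.float32)); print(name,len(q),np.round(r[0],1),np.round(r[1],1),round(r[2],1),"z",q[:,2].min().round(3),q[:,2].max().round(3),"mean",q.mean(0).round(4))
for n,b in dict(mid=(288,162,312,198),small=(313,152,332,176),big=(340,162,366,208),tin=(310,208,340,238)).items():
    an(n,W,im,b,0.008); an(n+" hi",W,im,b,0.03)
an("deck",W,im,(165,175,278,245),0.012); an("scanner",W,im,(165,185,200,240),0.12)
```

```text
(222, 211) [0.5003 0.0969 0.0416]
(240, 200) [0.5422 0.0285 0.0283]
(260, 211) [ 0.4992 -0.0472  0.0224]
(200, 200) [0.5423 0.1783 0.0531]
(300, 180) [ 0.6166 -0.2045  0.0217]
(325, 223) [ 0.4465 -0.284   0.0766]
(150, 150) [0.7482 0.3791 0.005 ]
mid 317 [ 631.7 -205.5] [ 64.4 127.5] 80.4 z 0.008 0.051 mean [ 0.6189 -0.2023  0.0269]
mid hi 131 [ 618.8 -213.2] [18.  97.6] 86.8 z 0.033 0.051 mean [ 0.6188 -0.2132  0.0423]
small 116 [ 683.2 -298.3] [67.  50.1] 10.6 z 0.008 0.035 mean [ 0.6806 -0.2883  0.0217]
small hi 29 [ 679.7 -283.4] [65.2 12. ] 20.2 z 0.03 0.035 mean [ 0.677  -0.2842  0.0322]
big 535 [ 602.7 -414.8] [ 90.4 169.5] 87.3 z 0.008 0.065 mean [ 0.593  -0.3987  0.0374]
big hi 295 [ 594.1 -395.6] [ 42.5 132.9] 81.2 z 0.03 0.065 mean [ 0.594  -0.3874  0.0533]
tin 317 [ 451.6 -290.9] [112.4  83.3] 77.6 z 0.008 0.08 mean [ 0.4505 -0.284   0.0611]
tin hi 293 [ 452.  -289.7] [62.  65.8] 14.9 z 0.038 0.08 mean [ 0.4509 -0.2856  0.0653]
deck 4803 [515.8 100.3] [259.  356.2] 3.3 z 0.012 0.156 mean [0.5029 0.1028 0.0527]
scanner 518 [496.2 239.8] [110.2  57.9] 4.0 z 0.12 0.156 mean [0.4957 0.2383 0.1447]
```

View pics/crop1.png

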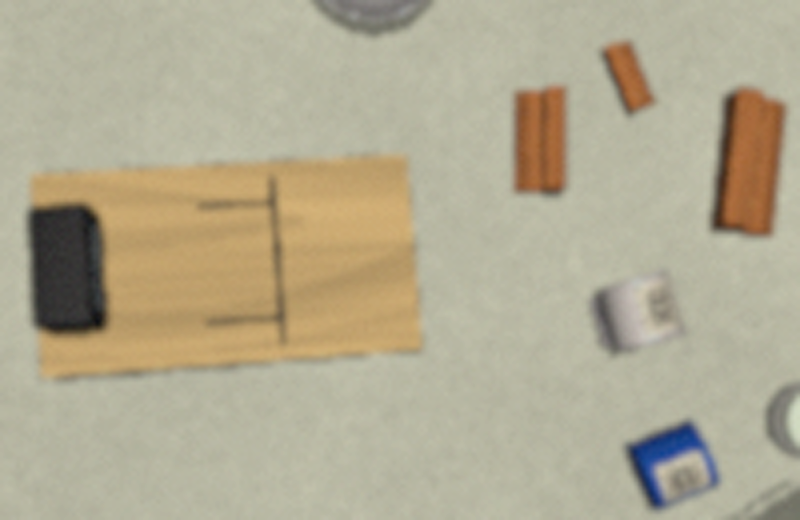

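The crop confirms the choice. The middle-sized chock has its rib on the right at (555,140) and its foot on the left, so the toe already points to +y. The silver tin at (640,312) has its label tilted to the right. The cross line runs from (273,178) to (284,342). Now the fine numbers.

Run:
```python
from h import *
from scipy.optimize import least_squares
o=ctrl.get_obs(); print("tool y axis",R_of(o["orientation"])[:,1].round(3))
t=np.load("/tmp/top.npz"); s=np.load("/tmp/scene.npz")
# deck plane + line (top)
for nm,z in(("top",t),("scene",s)):
    W,im=z["W"],z["im"]; g=im.max(2).astype(int)
    m=(W[...,0]>.42)&(W[...,0]<.59)&(W[...,1]>-.0)&(W[...,1]<.2)&(W[...,2]>.012)&(W[...,2]<.07)
    P=W[m]; c=np.linalg.lstsq(np.c_[P[:,:2],np.ones(len(P))],P[:,2],rcond=None)[0]
    print(nm,"plane",c.round(4),"yaw",np.degrees(np.arctan2(-c[0],c[1])).round(1),"slope",np.degrees(np.arctan(np.hypot(c[0],c[1]))).round(1))
    bg=cv2.medianBlur(im,15).max(2).astype(int)
    dk=m&(bg-g>18)&(W[...,1]<.08)&(W[...,1]>.02); L=W[dk]
    # robust line y=a+bx
    r=least_squares(lambda p:p[0]+p[1]*(L[:,0]-.5)-L[:,1],[.045,0],loss="soft_l1",f_scale=.002).x
    k=abs(r[0]+r[1]*(L[:,0]-.5)-L[:,1])<.005
    print("  line",r.round(4),k.sum(),"yaw",np.degrees(np.arctan(r[1])).round(1),"x range",L[k,0].min().round(4),L[k,0].max().round(4))
    m=(W[...,0]>.42)&(W[...,0]<.57)&(W[...,1]>.2)&(W[...,1]<.29)&(W[...,2]>.13)&(W[...,2]<.155)
    print("  scanner",np.median(W[m],0).round(4),cv2.minAreaRect((W[m][:,:2]*1000).astype(np.float32)))
    m=(W[...,0]>.55)&(W[...,0]<.68)&(W[...,1]>-.26)&(W[...,1]<-.15)
    R=W[m&(W[...,2]>.036)&(W[...,2]<.047)]; e=np.linalg.svd(R[:,:2]-R[:,:2].mean(0),full_matrices=0)[2][0]
    print("  rib",((R.min(0)+R.max(0))/2).round(4),R.mean(0).round(4),"yaw",np.degrees(np.arctan2(e[1],e[0])).round(1),np.ptp(R@np.r_[e,0]).round(4))
    m=(W[...,0]>.38)&(W[...,0]<.52)&(W[...,1]>-.36)&(W[...,1]<-.21)&(W[...,2]>.025)
    T=W[m]
    def f(p):
        a=np.array([np.cos(p[2]),np.sin(p[2])]); n=np.array([-a[1],a[0]])
        return np.hypot((T[:,:2]-p[:2])@n,T[:,2]-p[3])-.033
    def f2(p):
        a=np.array([np.cos(p[2]),np.sin(p[2])]); q=abs((T[:,:2]-p[:2])@a)
        return np.r_[f(p),np.clip(q-.031,0,None)*1]
    p=least_squares(f2,[.45,-.285,.25,.039],loss="soft_l1",f_scale=.003).x
    a=np.array([np.cos(p[2]),np.sin(p[2])]); q=(T[:,:2]@a)
    q0=(np.percentile(q,2)+np.percentile(q,98))/2-p[:2]@a
    print("  tin",p.round(4),"yaw",np.degrees(p[2]).round(1),"mid along",(p[:2]+a*q0).round(4),"len",(np.percentile(q,98)-np.percentile(q,2)).round(4),"rms",np.sqrt((f(p)**2).mean()).round(4))
```

```text
tool y axis [-0.241  0.97   0.001]
top plane [-0.0068  0.1406  0.0324] yaw 2.8 slope 8.0
  line [0.0524 0.0532] 88 yaw 3.0 x range 0.4281 0.5808
  scanner [0.4951 0.2386 0.1457] ((496.1512451171875, 240.6253204345703), (110.192138671875, 56.26815414428711), 4.036477088928223)
  rib [ 0.619  -0.2136  0.0418] [ 0.6171 -0.2133  0.0422] yaw 178.4 0.097
  tin [ 0.4523 -0.2908  0.2549  0.0398] yaw 14.6 mid along [ 0.4522 -0.2908] len 0.0592 rms 0.0029
scene plane [-0.0081  0.1426  0.0339] yaw 3.3 slope 8.1
  line [0.0509 0.0626] 61 yaw 3.6 x range 0.4303 0.5828
  scanner [0.4996 0.2317 0.1456] ((498.1466369628906, 236.696044921875), (110.34492492675781, 61.769142150878906), 1.5336933135986328)
  rib [ 0.6198 -0.2172  0.0416] [ 0.6208 -0.2183  0.0423] yaw -3.0 0.0992
  tin [ 0.4523 -0.2927  0.2428  0.0401] yaw 13.9 mid along [ 0.4525 -0.2926] len 0.0615 rms 0.006
```

step_arm(
  moves=[
    [[2.28,2.2,0,-0.0142,7],[2.28,2.2,0,-0.0142,7],[2.28,2.2,0,-0.0142,7],[2.28,2.2,0,-0.0142,7],[2.28,2.2,0,-0.0142,7],[2.28,2.2,0,-0.0142,7],[2.28,2.2,0,-0.0142,7],[2.28,2.2,0,-0.0142,7],[2.28,2.2,0,-0.0142,7],[2.28,2.2,0,-0.0142,7]],
  ],
)

```text
clock: 1.1
tool_pos: [0.3916, -0.4338, 0.2263]
orientation: [180.0, -0.0, -174.2]
force: [0.6, 1.1, 0.0]
opening: 0.0701
gripper_force: 0.0
```

step_arm(
  moves=[
    [[2.28,2.2,0,-0.0142,7],[2.28,2.2,0,-0.0142,7],[2.28,2.2,0,-0.0142,7],[2.28,2.2,0,-0.0142,7],[2.28,2.2,0,-0.0142,7],[2.28,2.2,0,-0.0142,7],[2.28,2.2,0,-0.0142,7],[2.28,2.2,0,-0.0142,7],[2.28,2.2,0,-0.0142,7],[2.28,2.2,0,-0.0142,7]],
  ],
)

```text
clock: 2.1
tool_pos: [0.6195, -0.2139, 0.2262]
orientation: [180.0, -0.0, 177.7]
force: [0.3, -0.1, -0.3]
opening: 0.0699
gripper_force: 0.0
```

step_arm(
  moves=[
    [[0,0,-3,0,7],[0,0,-3,0,7],[0,0,-3,0,7],[0,0,-2,0,7],[0,0,0,0,7],[0,0,0,0,7]],
  ],
)

```text
clock: 2.7
tool_pos: [0.619, -0.2152, 0.1167]
orientation: [-180.0, -0.0, 177.7]
force: [1.7, -0.4, 0.9]
opening: 0.0706
gripper_force: 0.0
```

Run:
```python
from h import *
o=ctrl.get_obs(); print(o["clock"],o["tool_pos"].round(4),o["orientation"].round(2),o["force"].round(2))
ci=viewer.camera_info("wrist");print(ci); im,d=viewer.snapshot("wrist"); cv2.imwrite("pics/w1.png",im)
```

```text
2.7 [ 0.619  -0.2152  0.1167] [-1.7998e+02 -4.0000e-02  1.7771e+02] [ 1.68 -0.38  0.85]
{'camera_matrix': array([[297.31863964,   0.        , 252.27884588],
       [  0.        , 297.31863964, 193.13423538],
       [  0.        ,   0.        ,   1.        ]]), 'eye': array([ 0.54191687, -0.21249751,  0.27552905]), 'orientation': array([1.63479853e+02, 3.40821670e-02, 8.76786409e+01])}
```

View pics/w1.png

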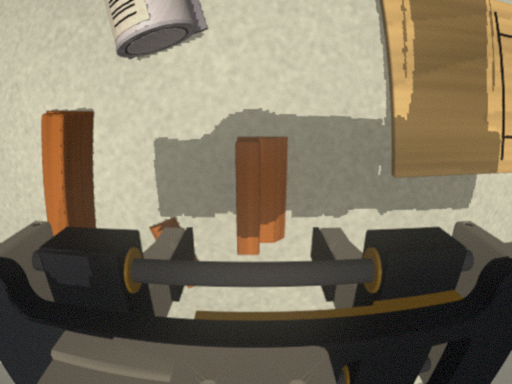

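The wrist view shows the rib at columns 236–260, centred between the fingers, with the foot at 260–287 on the +y side. Descending to grasp.

step_arm(
  moves=[
    [[0,0,-3,0,7],[0,0,-3,0,7],[0,0,-2.5,0,7],[0,0,-1.2,0,7],[0,0,0,0,7],[0,0,0,0,1],[0,0,0,0,1],[0,0,0,0,1],[0,0,0,0,1],[0,0,0,0,1]],
  ],
)

```text
clock: 3.75
tool_pos: [0.6191, -0.215, 0.0201]
orientation: [-180.0, 0.0, 177.7]
force: [0.3, 0.3, -0.3]
opening: 0.0354
gripper_force: 0.0
```

step_arm(
  moves=[
    [[0,0,0,0,1],[0,0,0,0,1],[0,0,0,0,1],[0,0,1,0,1],[0,0,2,0,1],[0,0,3,0,1],[0,0,3,0,1],[0,0,1,0,1],[0,0,0,0,1],[0,0,0,0,1]],
  ],
)

```text
clock: 4.75
tool_pos: [0.6181, -0.2146, 0.1184]
orientation: [180.0, -0.1, 177.7]
force: [0.4, 0.2, -3.0]
opening: 0.02
gripper_force: 30.0
```

step_arm(
  moves=[
    [[-1.1,2.28,0,0.0096,1],[-1.1,2.28,0,0.0096,1],[-1.1,2.28,0,0.0096,1],[-1.1,2.28,0,0.0096,1],[-1.1,2.28,0,0.0096,1],[-1.1,2.28,0,0.0096,1],[-1.1,2.28,0,0.0096,1],[-1.1,2.28,0,0.0096,1],[-1.1,2.28,0,0.0096,1],[-1.1,2.28,0,0.0096,1]],
  ],
)

```text
clock: 5.75
tool_pos: [0.5072, 0.0135, 0.1178]
orientation: [-180.0, -0.2, -176.8]
force: [0.8, 1.5, -2.1]
opening: 0.0198
gripper_force: 30.0
```

step_arm(
  moves=[
    [[0,0,0,0,1],[0,0,-2,0,1],[0,0,-2,0,1],[0,0,-1.2,0,1],[0,0,-0.4,0,1],[0,0,0,0,1],[0,0,0,0,1]],
  ],
)

```text
clock: 6.45
tool_pos: [0.5093, 0.0129, 0.0639]
orientation: [-180.0, 0.0, -176.8]
force: [-0.7, 0.2, -2.0]
opening: 0.0196
gripper_force: 30.0
```

Run:
```python
from h import *
im,d,K,ci=cloud("scene"); cv2.imwrite("pics/s2.png",cv2.resize(im[120:260,200:340],None,fx=4,fy=4,interpolation=cv2.INTER_CUBIC))
```

```text
(no output)
```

View pics/s2.png

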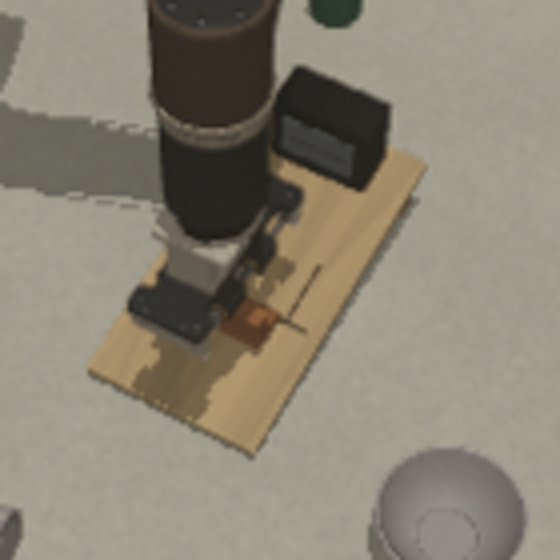

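The chock at (250,325) sits over the deck with its toe at the cross line's visible end (300,328). Lowering until it touches.

step_arm(
  moves=[
    [[0,0,-0.4,0,1],[0,0,-0.2,0,1],[0,0,-0.1,0,1],[0,0,0,0,1],[0,0,0,0,1]],
  ],
)

```text
clock: 7.0
tool_pos: [0.509, 0.013, 0.0566]
orientation: [-180.0, 0.0, -176.8]
force: [0.3, -0.2, -2.2]
opening: 0.02
gripper_force: 30.0
```

step_arm(
  moves=[
    [[0,0,-0.1,0,1],[0,0,-0.1,0,1],[0,0,0,0,1],[0,0,0,0,1]],
  ],
)

```text
clock: 7.4
tool_pos: [0.5091, 0.013, 0.0551]
orientation: [180.0, 0.0, -176.8]
force: [-1.8, -0.6, 5.0]
opening: 0.0196
gripper_force: 30.0
```

step_arm(
  moves=[
    [[0,0,0,0,2.1],[0,0,0,0,2.3],[0,0,0,0,2.5],[0,0,0,0,2.8],[0,0,0,0,3.2],[0,0,0,0,3.6],[0,0,0,0,4],[0,0,0,0,4],[0,0,0,0,4],[0,0,0,0,4]],
  ],
)

```text
clock: 8.4
tool_pos: [0.509, 0.013, 0.0546]
orientation: [180.0, 0.0, -176.8]
force: [-0.1, -0.4, -0.9]
opening: 0.04
gripper_force: 0.0
```

step_arm(
  moves=[
    [[0,0,1,0,4],[0,0,2,0,4],[0,0,4,0,4],[0,0,4,0,4],[0,0,4,0,8],[-1,-4,2,0,8],[-1,-4,1,0,8],[-1,-4,0,0,8],[-1,-4,0,0,8],[-1,-4,0,0,8]],
  ],
)

```text
clock: 9.4
tool_pos: [0.4582, -0.1884, 0.2358]
orientation: [-180.0, 0.1, -176.8]
force: [1.1, -0.3, -0.1]
opening: 0.0786
gripper_force: 0.0
```

Run:
```python
from h import *
im,d,K,ci=cloud("scene"); W=world(d,K,ci)
a=cv2.resize(im[120:240,210:330],None,fx=4,fy=4,interpolation=cv2.INTER_CUBIC); cv2.imwrite("pics/s3.png",a)
hs=cv2.cvtColor(im,cv2.COLOR_BGR2HSV)
m=(W[...,0]>.4)&(W[...,0]<.62)&(W[...,1]>-.05)&(W[...,1]<.1)
h=W[...,2]-(.0339-.0081*W[...,0]+.1426*W[...,1])
for nm,lo,hi in(("rib",.034,.06),("foot",.012,.022)):
    R=W[m&(h>lo)&(h<hi)]; e=np.linalg.svd(R[:,:2]-R[:,:2].mean(0),full_matrices=0)[2][0]
    print(nm,len(R),R.mean(0).round(4),((R.min(0)+R.max(0))/2).round(4),"yaw",np.degrees(np.arctan(e[1]/e[0])).round(1),R[:,1].min().round(3),R[:,1].max().round(3))
R=W[m&(h>.004)]; print("all",R.min(0).round(4),R.max(0).round(4))
print(ctrl.get_obs()["tool_pos"])
```

```text
rib 136 [0.5102 0.0084 0.0728] [0.5093 0.0095 0.0729] yaw 2.8 -0.002 0.021
foot 69 [0.5132 0.0257 0.0491] [0.5106 0.0428 0.0491] yaw 5.2 -0.0 0.086
all [ 0.4001 -0.05    0.0269] [0.608  0.0999 0.6902]
[ 0.4566315  -0.19226521  0.23555561]
```

View pics/s3.png

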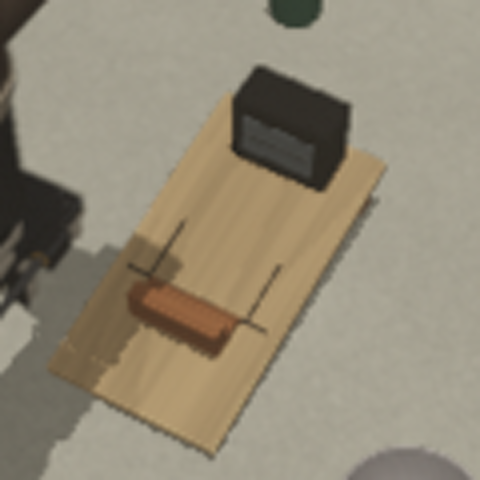

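The chock lies across the deck at about (180,315) with its toe along the cross line, roughly (135,267)–(265,330). Its yaw is 2.8° and the toe is about 2 mm from the line. Now to the tin.

step_arm(
  moves=[
    [[0,-1,-1,-0.1377,8],[0,-1,-1,-0.1377,8],[0,-1,-1,-0.1377,8],[0,-1,-1,-0.1377,8],[0,-1,-1,-0.1377,8],[0,-1,-1,-0.1377,8],[0,-1,-1,-0.1377,8],[0,-1,-1,-0.1377,8],[0,-1,-1,-0.1377,8],[0,-1,-1,-0.1377,8]],
  ],
)

```text
clock: 10.45
tool_pos: [0.459, -0.2874, 0.135]
orientation: [180.0, 0.0, 104.0]
force: [0.0, -0.1, -0.5]
opening: 0.0799
gripper_force: 0.0
```

step_arm(
  moves=[
    [[0,0,0,0,8],[0,0,0,0,8],[0,0,0,0,8]],
  ],
)

```text
clock: 10.75
tool_pos: [0.4592, -0.2868, 0.1354]
orientation: [180.0, 0.0, 104.5]
force: [-0.4, -0.3, 0.6]
opening: 0.0804
gripper_force: 0.0
```

Run:
```python
from h import *
o=ctrl.get_obs(); print(o["tool_pos"].round(4),o["orientation"].round(2),o["joint_pos"].round(1))
ci=viewer.camera_info("wrist"); im,d=viewer.snapshot("wrist"); cv2.imwrite("pics/w2.png",im)
K=ci["camera_matrix"];v,u=np.mgrid[:384,:512];x=(u-K[0,2])/K[0,0];y=(v-K[1,2])/K[1,1];r=np.hypot(x,y)+1e-9
P=np.stack([x/r*np.tan(r)*d,y/r*np.tan(r)*d,d],-1)@R_of(ci["orientation"]).T+ci["eye"]
T=P[(P[...,0]>.39)&(P[...,0]<.52)&(P[...,1]>-.36)&(P[...,1]<-.23)&(P[...,2]>.055)&(P[...,2]<.085)&(d>0)]
print(len(T), cv2.minAreaRect((T[:,:2]*1000).astype(np.float32)),T.max(0).round(4))
```

```text
[ 0.4592 -0.2868  0.1354] [1.7995e+02 3.0000e-02 1.0447e+02] [ -11.2   12.6  -23.4    0.   -53.9 -154.3]
4920 ((450.3450927734375, -294.8309020996094), (62.62527084350586, 58.99721145629883), 14.529586791992188) [ 0.4872 -0.259   0.0752]
```

View pics/w2.png

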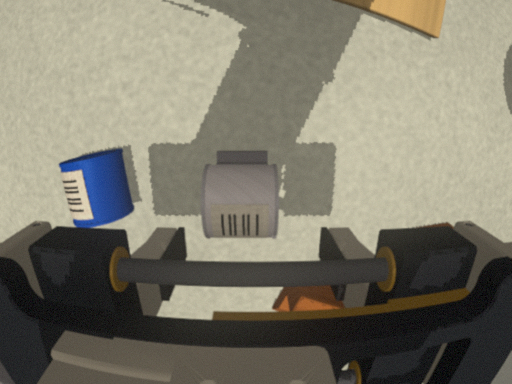

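The tin is at (240,200) with its label bars at (240,222) on the near side. The blue tin sits apart at (97,190). The grasp is centred after a small shift.

step_arm(
  moves=[
    [[-0.8,-0.55,-2,0,8],[0,0,-3,0,8],[0,0,-3,0,8],[0,0,-2,0,8],[0,0,-1.4,0,8],[0,0,0,0,8],[0,0,0,0,8]],
  ],
)

```text
clock: 11.5
tool_pos: [0.4514, -0.2924, 0.0212]
orientation: [180.0, 0.0, 104.4]
force: [0.2, -0.8, 0.5]
opening: 0.0797
gripper_force: 0.0
```

step_arm(
  moves=[
    [[0,0,0,0,7],[0,0,0,0,6.6],[0,0,0,0,6.4],[0,0,0,0,6],[0,0,0,0,5.5],[0,0,0,0,5.5],[0,0,0,0,5.5]],
  ],
)

```text
clock: 12.2
tool_pos: [0.4505, -0.2926, 0.021]
orientation: [-180.0, -0.0, 104.3]
force: [-2.4, 0.7, 6.5]
opening: 0.0619
gripper_force: 30.0
```

step_arm(
  moves=[
    [[0,0,1,0,5.5],[0,0,2,0,5.5],[0,0,3,0,5.5],[0,0,3,0,5.5],[0,0,1,0,5.5],[0,0,0,0,5.5]],
  ],
)

```text
clock: 12.8
tool_pos: [0.4519, -0.2927, 0.1221]
orientation: [179.8, 0.1, 104.3]
force: [-0.5, -0.4, -3.8]
opening: 0.0621
gripper_force: 30.0
```

step_arm(
  moves=[
    [[0.27,1.75,0,0.14,5.5],[0.27,1.75,0,0.14,5.5],[0.27,1.75,0,0.14,5.5],[0.27,1.75,0,0.14,5.5],[0.27,1.75,0,0.14,5.5],[0.27,1.75,0,0.14,5.5],[0.27,1.75,0,0.14,5.5],[0.27,1.75,0,0.14,5.5],[0.27,1.75,0,0.14,5.5],[0.27,1.75,0,0.14,5.5]],
  ],
)

```text
clock: 13.8
tool_pos: [0.4768, -0.1168, 0.1188]
orientation: [180.0, -0.2, -175.2]
force: [-0.4, -0.0, -3.2]
opening: 0.0617
gripper_force: 30.0
```

step_arm(
  moves=[
    [[0.27,1.75,0,0.14,5.5],[0.27,1.75,0,0.14,5.5],[0.27,1.75,0,0.14,5.5],[0.27,1.75,0,0.14,5.5],[0.27,1.75,0,0.14,5.5],[0.27,1.75,0,0.14,5.5],[0.27,1.75,0,0.14,5.5],[0.27,1.75,0,0.14,5.5],[0.27,1.75,0,0.14,5.5],[0.27,1.75,0,0.14,5.5]],
  ],
)

```text
clock: 14.8
tool_pos: [0.5038, 0.0579, 0.1187]
orientation: [179.8, -0.1, -95.0]
force: [-0.7, 0.2, -1.9]
opening: 0.062
gripper_force: 30.0
```

step_arm(
  moves=[
    [[0.27,1.75,0,0.14,5.5],[0,0,0,0,5.5],[0,0,0,0,5.5],[0,0,0,0,5.5]],
  ],
)

```text
clock: 15.2
tool_pos: [0.5068, 0.0743, 0.1196]
orientation: [179.9, -0.0, -87.4]
force: [-0.4, 0.6, -2.3]
opening: 0.0621
gripper_force: 30.0
```

step_arm(
  moves=[
    [[0,0,-2,0.01,5.5],[0,0,-2,0,5.5],[0,0,-1.5,0,5.5],[0,0,-0.7,0,5.5],[0,0,-0.2,0,5.5],[0,0,0,0,5.5],[0,0,0,0,5.5]],
  ],
)

```text
clock: 15.9
tool_pos: [0.5081, 0.0751, 0.0573]
orientation: [-179.9, 0.0, -86.7]
force: [0.0, 0.1, -2.5]
opening: 0.0619
gripper_force: 30.0
```

step_arm(
  moves=[
    [[0,0,-0.1,0,5.5],[0,0,-0.1,0,5.5],[0,0,0,0,5.5],[0,0,0,0,5.5]],
  ],
)

```text
clock: 16.3
tool_pos: [0.5079, 0.0751, 0.0549]
orientation: [-180.0, 0.0, -86.7]
force: [-0.6, -0.3, 0.4]
opening: 0.0615
gripper_force: 30.0
```

step_arm(
  moves=[
    [[0,0,-0.1,0,5.5],[0,0,0,0,5.5],[0,0,0,0,5.5]],
  ],
)

```text
clock: 16.6
tool_pos: [0.508, 0.0751, 0.0549]
orientation: [-179.9, 0.0, -86.6]
force: [-4.1, 0.2, 12.7]
opening: 0.0617
gripper_force: 30.0
```

step_arm(
  moves=[
    [[-0.02,0.4,0.056,0,5.5],[-0.02,0.4,0.056,0,5.5],[-0.02,0.4,0.056,0,5.5],[-0.02,0.4,0.056,0,5.5],[-0.02,0.4,0.056,0,5.5],[0,0,0,0,5.5],[0,0,0,0,5.5]],
  ],
)

```text
clock: 17.3
tool_pos: [0.5068, 0.0937, 0.0575]
orientation: [-180.0, -0.1, -86.6]
force: [-1.5, -6.7, 11.0]
opening: 0.0619
gripper_force: 30.0
```

Run:
```python
from h import *
im,d,K,ci=cloud("scene"); a=cv2.resize(im[130:220,220:320],None,fx=5,fy=5,interpolation=cv2.INTER_CUBIC)
im,d=viewer.snapshot("wrist")
b=cv2.resize(im[120:300,120:380],None,fx=1.25,fy=1.25)
c=np.zeros((450,830,3),np.uint8); c[:,:500]=a; c[:225,500:825]=b; cv2.imwrite("pics/r1.png",c[:,:800])
```

```text
(no output)
```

View pics/r1.png

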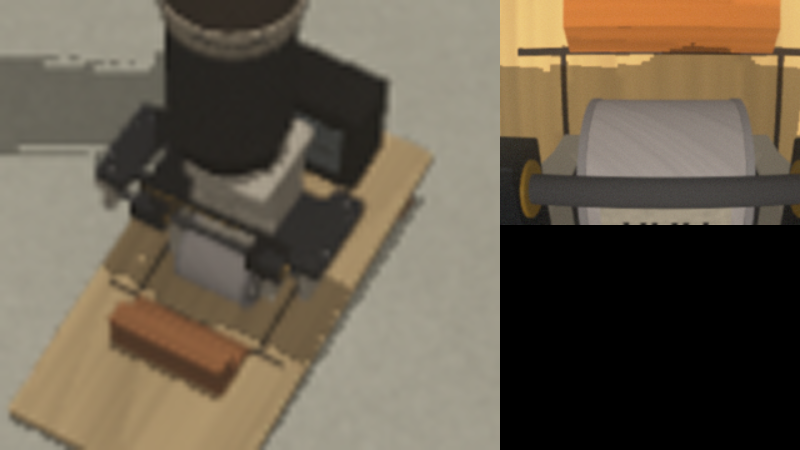

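The chock and deck are unchanged and the tin is in the gripper. The label's edge is partly hidden behind the bar at (640,210). I'll measure the label's roll angle by mapping the wrist pixels onto the cylinder.

```bash
cat > roll.py <<'E'
from h import *
def profile(yaw=3.2):
    o=ctrl.get_obs(); ci=viewer.camera_info("wrist"); im,d=viewer.snapshot("wrist")
    K=ci["camera_matrix"]; a=np.radians(yaw)
    ax=np.array([np.cos(a),np.sin(a),0]); up=np.array([0,0,1.]); n=np.array([-ax[1],ax[0],0])
    c=o["tool_pos"]+[0,0,.018]; Rc=R_of(ci["orientation"]); out=[]
    for deg in range(-80,90,4):
        t=np.radians(deg); row=[]; nz=np.cos(t)*up+np.sin(t)*n
        for s in np.linspace(-.018,.018,25):
            p=c+.033*nz+s*ax; q=(p-ci["eye"])@Rc
            th=np.arccos(q[2]/np.linalg.norm(q)); ph=np.arctan2(q[1],q[0]); r=th*K[0,0]
            u,v=K[0,2]+r*np.cos(ph),K[1,2]+r*np.sin(ph)
            if (ci["eye"]-p)@nz>0 and 0<=u<511 and 0<=v<383: row.append(im[int(round(v)),int(round(u))].astype(int))
        if row:
            row=np.array(row); out.append((deg,int(round(v)),*row.mean(0).round().astype(int),int(row.max(1).std())))
    return o,out
if __name__=="__main__":
    o,out=profile(); print(o["clock"],o["tool_pos"].round(4))
    for r in out: print(*r)
E
python3 roll.py
```

```text
17.4 [0.5068 0.0937 0.0575]
-80 203 103 110 120 2
-76 206 108 115 124 3
-72 208 113 120 130 3
-68 212 117 124 133 2
-64 215 119 126 136 2
-60 219 123 130 139 2
-56 223 126 132 142 3
-52 227 128 135 145 2
-48 232 130 138 147 2
-44 237 132 140 149 3
-40 242 135 142 151 3
-36 247 136 144 154 2
-32 253 138 146 155 2
-28 258 140 148 157 2
-24 263 57 59 62 2
-20 268 64 67 69 1
-16 274 67 70 72 2
-12 279 66 68 71 2
-8 283 63 65 68 2
-4 288 128 148 158 2
0 292 129 148 159 2
4 296 124 143 154 7
8 300 97 112 120 41
12 303 97 112 120 40
16 306 94 108 116 44
20 309 95 109 117 38
24 311 50 82 102 6
28 313 38 76 99 1
32 315 37 76 98 2
36 316 37 76 99 1
40 317 37 76 99 2
44 318 38 77 99 2
48 318 38 75 97 3
```

Run:
```python
from h import *
im=cv2.imread("pics/w2.png"); K=viewer.camera_info("wrist")["camera_matrix"]
Rt1=R_of([180,0,177.71]); off=Rt1.T@(np.array([.54191687,-.21249751,.27552905])-[.619,-.2152,.1167]); Rrel=Rt1.T@R_of([163.479853,.0340821,87.6786])
Rt=R_of([180,0,104.47]); eye=Rt@off+[.4592,-.2868,.1354]; Rc=Rt@Rrel; print(eye)
a=np.radians(14.3); ax=np.array([np.cos(a),np.sin(a),0]); n=np.array([-ax[1],ax[0],0]); c=np.array([.4508,-.2925,.039])
for deg in range(-70,60,4):
    t=np.radians(deg); nz=np.array([0,0,np.cos(t)])+np.sin(t)*n; row=[]
    for s in np.linspace(-.018,.018,25):
        q=(c+.033*nz+s*ax-eye)@Rc; th=np.arccos(q[2]/np.linalg.norm(q)); ph=np.arctan2(q[1],q[0]); r=th*K[0,0]
        u,v=K[0,2]+r*np.cos(ph),K[1,2]+r*np.sin(ph); row.append(im[int(round(v)),int(round(u))].astype(int))
    row=np.array(row); print(deg,int(v),*row.mean(0).round().astype(int),int(row.max(1).std()))
```

```text
[ 0.43955974 -0.21221198  0.29422905]
-70 234 89 102 109 11
-66 235 88 101 108 11
-62 235 89 102 109 12
-58 234 89 102 110 11
-54 234 86 99 105 21
-50 233 83 96 102 23
-46 232 83 96 102 23
-42 231 85 99 105 23
-38 230 86 98 104 22
-34 229 89 103 109 23
-30 227 88 101 108 26
-26 225 89 102 109 27
-22 224 91 105 112 26
-18 221 92 106 113 26
-14 219 93 108 115 27
-10 217 90 104 110 30
-6 214 95 109 117 26
-2 212 116 133 143 2
2 209 114 132 142 2
6 206 115 132 142 2
10 203 117 128 137 2
14 200 127 134 142 2
18 198 127 134 142 2
22 195 125 131 140 1
26 192 123 130 138 2
30 189 121 128 136 1
34 186 120 127 135 2
38 183 118 124 133 2
42 181 115 122 130 3
46 178 114 121 129 2
50 176 112 119 126 2
54 174 111 117 124 2
58 172 107 114 121 2
```

The roll was about 1.5°, so the tin slid on the deck because the grip is too tight. I'll try a lighter squeeze by commanding an opening close to the tin's width.

step_arm(
  moves=[
    [[0,0,0,0,6.1],[0,0,0,0,6.1],[0,0,0,0,6.15],[0,0,0,0,6.15]],
  ],
)

```text
clock: 17.85
tool_pos: [0.5068, 0.0937, 0.0575]
orientation: [-180.0, -0.1, -86.6]
force: [-1.4, -7.0, 10.5]
opening: 0.0617
gripper_force: 26.3
```

step_arm(
  moves=[
    [[0,0,0,0,6.17],[0,0,0,0,6.17],[0,0,0,0,6.17]],
  ],
)

```text
clock: 18.15
tool_pos: [0.5068, 0.0937, 0.0575]
orientation: [-180.0, -0.1, -86.6]
force: [-1.5, -8.7, 10.9]
opening: 0.062
gripper_force: 15.8
```

step_arm(
  moves=[
    [[0,0,0,0,6.185],[0,0,0,0,6.185],[0,0,0,0,6.185]],
  ],
)

```text
clock: 18.45
tool_pos: [0.5068, 0.0941, 0.0573]
orientation: [-180.0, -0.1, -86.7]
force: [-1.1, -5.1, 9.4]
opening: 0.0621
gripper_force: 7.9
```

step_arm(
  moves=[
    [[-0.01,0.2,0.028,0,6.185],[-0.01,0.2,0.028,0,6.185],[-0.01,0.2,0.028,0,6.185],[-0.01,0.2,0.028,0,6.185],[-0.01,0.2,0.028,0,6.185],[0,0,0,0,6.185],[0,0,0,0,6.185]],
  ],
)

```text
clock: 19.15
tool_pos: [0.506, 0.1053, 0.0577]
orientation: [180.0, 0.0, -86.7]
force: [-0.8, -1.8, 3.4]
opening: 0.0621
gripper_force: 7.9
```

```bash
python3 roll.py | awk '$1>-34 || NR==1'
```

```text
19.15 [0.506  0.1053 0.0577]
-32 253 140 147 157 2
-28 258 141 149 159 2
-24 263 57 59 61 3
-20 269 63 66 69 2
-16 274 66 68 71 2
-12 279 66 68 71 2
-8 284 61 64 67 2
-4 288 114 129 139 3
0 292 125 144 155 3
4 296 124 143 154 3
8 300 126 145 156 3
12 303 95 109 118 40
16 307 89 102 111 41
20 309 90 105 113 40
24 311 48 81 101 6
28 313 38 76 99 2
32 315 37 75 98 2
36 316 36 75 98 2
40 317 37 75 98 1
44 318 37 75 98 2
48 318 37 74 96 3
```

step_arm(
  moves=[
    [[0,0,0,0,6.193],[0,0,-0.05,0,6.193],[0,0,0,0,6.193]],
  ],
)

```text
clock: 19.5
tool_pos: [0.5061, 0.1052, 0.0573]
orientation: [-180.0, 0.0, -86.7]
force: [-2.6, -1.0, 5.1]
opening: 0.0617
gripper_force: 3.7
```

step_arm(
  moves=[
    [[-0.01,0.2,0.028,0,6.193],[-0.01,0.2,0.028,0,6.193],[-0.01,0.2,0.028,0,6.193],[-0.01,0.2,0.028,0,6.193],[-0.01,0.2,0.028,0,6.193],[0,0,0,0,6.193],[0,0,0,0,6.193]],
  ],
)

```text
clock: 20.2
tool_pos: [0.5056, 0.1152, 0.0585]
orientation: [180.0, 0.0, -86.7]
force: [0.0, 0.4, -2.6]
opening: 0.0624
gripper_force: 3.6
```

```bash
python3 roll.py | awk '$1>-34&&$1<30 || NR==1'
```

```text
20.2 [0.5056 0.1152 0.0585]
-32 253 141 147 157 3
-28 258 143 150 159 2
-24 263 58 60 62 2
-20 269 65 66 70 2
-16 274 67 70 72 2
-12 279 65 68 71 3
-8 284 62 64 67 3
-4 288 135 142 151 3
0 292 123 141 152 3
4 296 122 141 151 2
8 300 123 142 153 3
12 303 119 137 148 6
16 306 89 102 110 42
20 309 89 103 112 37
24 311 49 81 101 5
28 313 37 75 97 2
```

step_arm(
  moves=[
    [[0,0,-0.15,0,6.195],[0,0,-0.1,0,6.196],[0,0,0,0,6.196]],
  ],
)

```text
clock: 20.55
tool_pos: [0.5055, 0.1148, 0.0562]
orientation: [180.0, -0.0, -86.7]
force: [-1.7, -0.6, 2.6]
opening: 0.0619
gripper_force: 2.1
```

step_arm(
  moves=[
    [[-0.01,0.2,0.015,0,6.196],[-0.01,0.2,0.015,0,6.196],[-0.01,0.2,0.015,0,6.196],[-0.01,0.2,0.015,0,6.196],[-0.01,0.2,0.015,0,6.196],[0,0,0,0,6.196]],
  ],
)

```text
clock: 21.15
tool_pos: [0.5052, 0.1254, 0.0569]
orientation: [-180.0, 0.0, -86.7]
force: [-1.0, -0.1, -1.1]
opening: 0.0621
gripper_force: 2.1
```

```bash
python3 roll.py | awk '$1>-34&&$1<30 || NR==1'
```

```text
21.15 [0.5052 0.1254 0.0569]
-32 253 135 142 151 2
-28 258 137 143 153 3
-24 263 55 56 58 3
-20 269 62 63 66 2
-16 274 64 66 68 2
-12 279 64 65 68 2
-8 284 59 62 64 2
-4 288 129 135 145 2
0 292 128 135 144 2
4 296 125 132 141 2
8 300 110 126 135 3
12 303 114 132 142 1
16 307 114 132 141 2
20 309 112 130 139 3
24 311 49 79 98 3
28 313 36 72 94 2
```

```bash
sed -i 's/c=o\["tool_pos"\]+\[0,0,.018\]/c=o["tool_pos"].copy(); c[2]=.0688+.1405*(c[1]-.0525)/; s/range(-80,90,4)/range(-40,70,3)/' roll.py; python3 roll.py | awk '$1>-7&&$1<40 || NR==1'
```

```text
21.2 [0.5052 0.1254 0.0569]
-4 294 127 134 143 2
-1 297 126 132 141 2
2 300 110 125 135 2
5 303 115 132 142 2
8 306 114 131 141 2
11 308 115 133 142 2
14 311 81 103 117 7
17 313 36 72 94 2
20 315 36 72 94 1
23 317 35 72 93 1
26 318 35 69 90 2
29 319 35 53 65 7
32 321 33 38 40 3
35 321 33 34 37 2
38 322 33 36 37 2
```

step_arm(
  moves=[
    [[0,0,-0.1,0,6.196],[-0.01,0.2,0.015,0,6.196],[-0.01,0.2,0.015,0,6.196],[-0.01,0.2,0.015,0,6.196],[-0.01,0.2,0.015,0,6.196],[-0.01,0.2,0.015,0,6.196],[0,0,0,0,6.196]],
  ],
)

```text
clock: 21.95
tool_pos: [0.5046, 0.1353, 0.0567]
orientation: [-180.0, 0.0, -86.7]
force: [-1.0, 1.1, -1.2]
opening: 0.062
gripper_force: 2.1
```

```bash
python3 roll.py | awk '$1>-7&&$1<40 || NR==1'
```

```text
21.95 [0.5046 0.1353 0.0567]
-4 296 124 130 139 2
-1 299 122 128 137 2
2 302 120 127 135 2
5 305 111 127 136 2
8 308 109 125 134 2
11 311 79 101 116 6
14 313 35 72 93 1
17 315 36 71 93 2
20 317 35 71 93 2
23 319 36 67 87 4
26 320 34 39 43 5
29 322 33 35 36 2
32 323 32 34 36 2
35 324 33 35 36 3
38 324 32 35 36 3
```

The tin is only partly rolling and is lagging in the pads. A better way is to re-grip it, set it on the flat counter and roll it while it is caged between fingers turned 90°. Then I take it by the ends again.

step_arm(
  moves=[
    [[0,0,0,0,5.5],[0,0,0,0,5.5],[0,0,0,0,5.5],[0,0,1,0,5.5],[0,0,2,0,5.5],[0,0,2.5,0,5.5],[0,0,2.5,0,5.5],[0,0,1,0,5.5],[0,0,0,0,5.5]],
  ],
)

```text
clock: 22.9
tool_pos: [0.5053, 0.1355, 0.1483]
orientation: [-179.8, 0.1, -86.7]
force: [0.3, 0.4, -2.1]
opening: 0.062
gripper_force: 30.0
```

step_arm(
  moves=[
    [[0.65,-3.35,0,0,5.5],[0.65,-3.35,0,0,5.5],[0.65,-3.35,0,0,5.5],[0.65,-3.35,0,0,5.5],[0.65,-3.35,0,0,5.5],[0.65,-3.35,0,0,5.5],[0.65,-3.35,0,0,5.5],[0.65,-3.35,0,0,5.5],[0.65,-3.35,0,0,5.5],[0.65,-3.35,0,0,5.5]],
  ],
)

```text
clock: 23.9
tool_pos: [0.5688, -0.2013, 0.1447]
orientation: [179.8, 0.0, -86.7]
force: [0.8, 0.7, -1.6]
opening: 0.0619
gripper_force: 30.0
```

step_arm(
  moves=[
    [[0,0,-2,0,5.5],[0,0,-3,0,5.5],[0,0,-3,0,5.5],[0,0,-2.5,0,5.5],[0,0,-1.2,0,5.5],[0,0,-0.4,0,5.5],[0,0,0,0,5.5],[0,0,0,0,5.5]],
  ],
)

```text
clock: 24.7
tool_pos: [0.5705, -0.2, 0.0267]
orientation: [-179.9, -0.0, -86.7]
force: [-1.4, 1.1, -3.1]
opening: 0.0617
gripper_force: 30.0
```

step_arm(
  moves=[
    [[0,0,-0.5,0,5.5],[0,0,-0.3,0,5.5],[0,0,0,0,5.5],[0,0,0,0,5.5]],
  ],
)

```text
clock: 25.1
tool_pos: [0.5696, -0.2, 0.0178]
orientation: [-180.0, -0.0, -86.7]
force: [0.2, 0.0, -3.2]
opening: 0.062
gripper_force: 30.0
```

step_arm(
  moves=[
    [[0,0,-0.2,0,5.5],[0,0,-0.1,0,5.5],[0,0,0,0,5.5],[0,0,0,0,5.5]],
  ],
)

```text
clock: 25.5
tool_pos: [0.5696, -0.2, 0.0146]
orientation: [180.0, 0.0, -86.7]
force: [-0.1, -0.3, -2.7]
opening: 0.0618
gripper_force: 30.0
```

step_arm(
  moves=[
    [[0,0,-0.2,0,5.5],[0,0,-0.1,0,5.5],[0,0,0,0,5.5],[0,0,0,0,5.5]],
  ],
)

```text
clock: 25.9
tool_pos: [0.5696, -0.2, 0.0116]
orientation: [180.0, 0.0, -86.7]
force: [-0.8, -0.8, -2.6]
opening: 0.0616
gripper_force: 30.0
```

step_arm(
  moves=[
    [[0,0,-0.1,0,5.5],[0,0,-0.1,0,5.5],[0,0,0,0,5.5]],
  ],
)

```text
clock: 26.2
tool_pos: [0.5697, -0.2, 0.0097]
orientation: [-180.0, -0.0, -86.7]
force: [-0.8, -0.6, -1.4]
opening: 0.0618
gripper_force: 30.0
```

step_arm(
  moves=[
    [[0,0,-0.05,0,6.1],[0,0,0,0,6.18],[0,0,0,0,6.3],[0,0,0,0,6.6],[0,0,0,0,7.2],[0,0,0,0,8],[0,0,0,0,8],[0,0,1,0,8],[0,0,3,0,8],[0,0,3,0,8]],
  ],
)

```text
clock: 27.2
tool_pos: [0.5692, -0.2001, 0.0801]
orientation: [179.9, -0.0, -86.7]
force: [1.8, 0.4, -0.3]
opening: 0.0799
gripper_force: 0.0
```

step_arm(
  moves=[
    [[0,-1,3,-0.14,8.7],[0,-2,0,-0.14,8.7],[0,-2,0,-0.14,8.7],[0,-2,0,-0.14,8.7],[0,0,0,0,8.7],[0,0,0,0,8.7]],
  ],
)

```text
clock: 27.8
tool_pos: [0.5695, -0.2703, 0.1096]
orientation: [-180.0, 0.0, -118.7]
force: [-0.1, 0.4, 0.3]
opening: 0.0871
gripper_force: 0.0
```

```bash
cat > tin.py <<'E'
from h import *
from scipy.optimize import least_squares
def tin(x0,y0,zc,yaw0=3.2,hw=.06):
    """fit cylinder from wrist depth; also brightness std per roll angle"""
    o=ctrl.get_obs(); ci=viewer.camera_info("wrist"); im,d=viewer.snapshot("wrist")
    K=ci["camera_matrix"]; v,u=np.mgrid[:384,:512]; x=(u-K[0,2])/K[0,0]; y=(v-K[1,2])/K[1,1]; r=np.hypot(x,y)+1e-9
    P=np.stack([x/r*np.tan(r)*d,y/r*np.tan(r)*d,d],-1)@R_of(ci["orientation"]).T+ci["eye"]
    m=(abs(P[...,0]-x0)<hw)&(abs(P[...,1]-y0)<hw)&(P[...,2]>zc-.012)&(P[...,2]<zc+.04)&(d>0)&(d<.5); T=P[m]
    def f(p):
        a=np.array([np.cos(p[2]),np.sin(p[2])]); n=np.array([-a[1],a[0]]); w=T[:,:2]-p[:2]
        side=np.hypot(w@n,T[:,2]-p[3])-.033; end=abs(w@a)-.031
        return np.where(abs(end)<abs(side),end,side)
    p=least_squares(f,[x0,y0,np.radians(yaw0),zc],loss="soft_l1",f_scale=.002).x
    a=np.array([np.cos(p[2]),np.sin(p[2])]); n=np.array([-a[1],a[0]]); w=T[:,:2]-p[:2]
    ang=np.degrees(np.arctan2(w@n,T[:,2]-p[3])); ok=(abs(w@a)<.019)&(abs(f(p))<.006); c=im[m].astype(float)
    print("clock",o["clock"],"tool",o["tool_pos"].round(4),"n",len(T),"centre",p[[0,1,3]].round(4),"yaw",np.degrees(p[2]).round(1))
    for k in range(-90,95,6):
        s=ok&(abs(ang-k)<=3)
        if s.sum()>5: print(k,s.sum(),"b/r",(c[s,0].mean()/c[s,2].mean()).round(2),"std",c[s].max(1).std().round(0))
    return im
E
python3 - <<'E'
from tin import *
im=tin(.57,-.208,.033); cv2.imwrite("pics/w3.png",im)
E
```

```text
clock 27.8 tool [ 0.5695 -0.2703  0.1096] n 3463 centre [ 0.5697 -0.2081  0.0335] yaw 3.9
-90 69 b/r 0.89 std 3.0
-84 87 b/r 0.89 std 3.0
-78 94 b/r 0.89 std 3.0
-72 127 b/r 0.89 std 3.0
-66 142 b/r 0.89 std 3.0
-60 147 b/r 0.89 std 3.0
-54 172 b/r 0.89 std 3.0
-48 173 b/r 0.89 std 3.0
-42 149 b/r 0.89 std 3.0
-36 120 b/r 0.89 std 3.0
-30 91 b/r 0.9 std 3.0
-24 57 b/r 0.89 std 4.0
-18 22 b/r 0.9 std 7.0
0 26 b/r 0.89 std 8.0
6 38 b/r 0.89 std 4.0
12 52 b/r 0.89 std 3.0
18 52 b/r 0.88 std 3.0
24 74 b/r 0.82 std 4.0
30 54 b/r 0.81 std 6.0
36 51 b/r 0.81 std 18.0
42 27 b/r 0.81 std 17.0
48 18 b/r 0.83 std 19.0
```

View pics/w3.png

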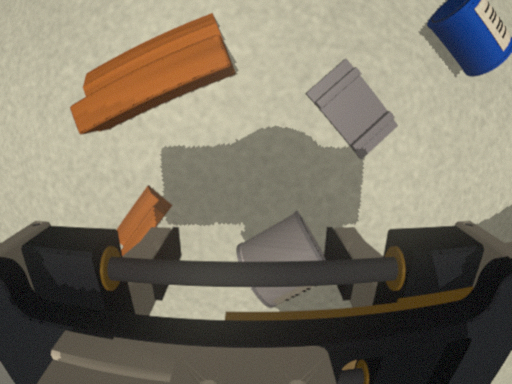

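The tin lies still on the counter at (280,265), with the bar in front of it and the label bars at (298,295). The fit gives centre (0.570, -0.208), yaw 3.9° and the label about 54° from up towards +y. It needs 36° more, which is 21 mm of roll.

step_arm(
  moves=[
    [[0,1,1,-0.143,8.7],[0,1,0,-0.143,8.7],[0,1,0,-0.143,8.7],[0,1,0,-0.143,8.7],[0,1,0,-0.143,8.7],[0,1.2,0,-0.143,8.7],[0,0,0,-0.143,8.7],[0,0,0,0,8.7],[0,0,0,0,8.7]],
  ],
)

```text
clock: 28.75
tool_pos: [0.5697, -0.2075, 0.1194]
orientation: [-180.0, 0.0, -175.8]
force: [0.3, 0.3, -1.3]
opening: 0.0868
gripper_force: 0.0
```

step_arm(
  moves=[
    [[0,0,-2,0,8.7],[0,-0.05,-3,0,8.7],[0,0,-2.5,0,8.7],[0,0,-2,0,8.7],[0,0,-1,0,8.7],[0,0,0,0,8.7],[0,0,0,0,8.7]],
  ],
)

```text
clock: 29.45
tool_pos: [0.5702, -0.2087, 0.0148]
orientation: [-180.0, 0.0, -176.0]
force: [0.6, -0.4, -0.1]
opening: 0.0869
gripper_force: 0.0
```

step_arm(
  moves=[
    [[0,0.3,0,0,8.7],[0,0.3,0,0,8.7],[0,0.3,0,0,8.7],[0,0.2,0,0,8.7],[0,0.2,0,0,8.7],[0,0.2,0,0,8.7],[0,0.2,0,0,8.7],[0,0.2,0,0,8.7],[0,0.2,0,0,8.7],[0,0.2,0,0,8.7]],
  ],
)

```text
clock: 30.45
tool_pos: [0.5696, -0.1854, 0.0141]
orientation: [180.0, -0.0, -176.1]
force: [0.1, -0.1, 0.4]
opening: 0.0874
gripper_force: 0.1
```

step_arm(
  moves=[
    [[0,0,0,0,8.4],[0,0,0,0,8.1],[0,0,0,0,7.8],[0,0,0,0,7.5],[0,0,0,0,7.2],[0,0,0,0,6.9],[0,0,0,0,6.7],[0,0,0,0,6.6],[0,0,0,0,6.58],[0,0,0,0,6.58]],
  ],
)

```text
clock: 31.45
tool_pos: [0.5696, -0.1855, 0.0141]
orientation: [180.0, -0.0, -176.1]
force: [-0.0, -0.4, 0.6]
opening: 0.0658
gripper_force: 3.9
```

step_arm(
  moves=[
    [[0,0,0,0,6.6],[0,0,0,0,6.62],[0,0,0,0,6.7],[0,0,0,0,6.9],[0,0,0,0,7.3],[0,0,0,0,8],[0,0,0,0,8],[0,0,1,0,8],[0,0,3,0,8],[0,0,4,0,8]],
  ],
)

```text
clock: 32.45
tool_pos: [0.5682, -0.1854, 0.094]
orientation: [180.0, -0.2, -176.1]
force: [1.4, -1.2, 0.3]
opening: 0.08
gripper_force: 0.0
```

step_arm(
  moves=[
    [[0,0,3,0.14,8.7],[0,-2,0,0.14,8.7],[0,-2,0,0.14,8.7],[0,-2,0,0.14,8.7],[0,-1,0,0.14,8.7],[0,0,0,0,8.7],[0,0,0,0,8.7]],
  ],
)

```text
clock: 33.15
tool_pos: [0.5695, -0.2556, 0.1246]
orientation: [-180.0, 0.0, -136.2]
force: [0.0, -0.6, -0.1]
opening: 0.087
gripper_force: 0.0
```

Run:
```python
from tin import *
im=tin(.57,-.186,.033)
```

```text
clock 33.15 tool [ 0.5695 -0.2556  0.1246] n 3093 centre [ 0.5683 -0.186   0.0333] yaw 3.8
-90 38 b/r 0.89 std 3.0
-84 70 b/r 0.89 std 3.0
-78 80 b/r 0.89 std 3.0
-72 92 b/r 0.89 std 3.0
-66 123 b/r 0.89 std 3.0
-60 127 b/r 0.89 std 3.0
-54 144 b/r 0.89 std 3.0
-48 167 b/r 0.89 std 3.0
-42 168 b/r 0.89 std 3.0
-36 165 b/r 0.89 std 3.0
-30 163 b/r 0.89 std 2.0
-24 148 b/r 0.89 std 2.0
-18 126 b/r 0.89 std 3.0
-12 107 b/r 0.89 std 4.0
-6 86 b/r 0.89 std 9.0
0 43 b/r 0.89 std 7.0
6 19 b/r 0.89 std 11.0
```

step_arm(
  moves=[
    [[0,1.2,0,0.1455,8.2],[0,1.2,0,0.1455,8.2],[0,1.2,0,0.1455,8.2],[0,1.2,0,0.1455,8.2],[0,1.2,0,0.1455,8.2],[-0.1,0.96,0,0.1455,8.2],[0,0,0,0,8.2],[0,0,0,0,8.2]],
  ],
)

```text
clock: 34.0
tool_pos: [0.5688, -0.1855, 0.1245]
orientation: [-180.0, -0.0, -86.2]
force: [-0.6, 0.3, 0.2]
opening: 0.0825
gripper_force: 0.0
```

step_arm(
  moves=[
    [[0,0,-2,0,8],[0,0,-3,0,8],[0,0,-3,0,8],[0,0,-2,0,8],[0,0,-1,0,8],[0,0,0,0,8],[0,0,0,0,8]],
  ],
)

```text
clock: 34.7
tool_pos: [0.5692, -0.1862, 0.0149]
orientation: [-180.0, -0.0, -86.1]
force: [-0.2, 0.5, 0.6]
opening: 0.08
gripper_force: 0.0
```

step_arm(
  moves=[
    [[0,0,0,0,7],[0,0,0,0,6.5],[0,0,0,0,6],[0,0,0,0,5.5],[0,0,0,0,5.5],[0,0,1,0,5.5],[0,0,2.5,0,5.5],[0,0,3.5,0,5.5],[0,0,3,0,5.5],[0,0,0,0,5.5]],
  ],
)

```text
clock: 35.7
tool_pos: [0.5712, -0.1863, 0.1191]
orientation: [-179.6, -0.1, -85.9]
force: [-0.0, -1.2, -2.7]
opening: 0.0618
gripper_force: 29.9
```

step_arm(
  moves=[
    [[-0.62,2.54,0,-0.001,5.5],[-0.62,2.54,0,-0.001,5.5],[-0.62,2.54,0,-0.001,5.5],[-0.62,2.54,0,-0.001,5.5],[-0.62,2.54,0,-0.001,5.5],[-0.62,2.54,0,-0.001,5.5],[-0.62,2.54,0,-0.001,5.5],[-0.62,2.54,0,-0.001,5.5],[-0.62,2.54,0,-0.001,5.5],[-0.62,2.54,0,-0.001,5.5]],
  ],
)

```text
clock: 36.7
tool_pos: [0.5056, 0.0689, 0.1137]
orientation: [179.9, -0.0, -86.6]
force: [-0.2, 0.4, -2.2]
opening: 0.0619
gripper_force: 29.9
```

step_arm(
  moves=[
    [[0,0,0,0,5.5],[0,0,-1.5,0,5.5],[0,0,-1.5,0,5.5],[0,0,-1,0,5.5],[0,0,0,0,5.5],[0,0,0,0,5.5]],
  ],
)

```text
clock: 37.3
tool_pos: [0.5066, 0.0678, 0.0742]
orientation: [180.0, -0.0, -86.6]
force: [0.6, 0.4, -1.2]
opening: 0.062
gripper_force: 29.9
```

Run:
```python
from h import *
im,d,K,ci=cloud("top"); a=cv2.resize(im[175:250,165:280],None,fx=6,fy=6,interpolation=cv2.INTER_CUBIC); cv2.imwrite("pics/t4.png",a)
```

```text
(no output)
```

View pics/t4.png

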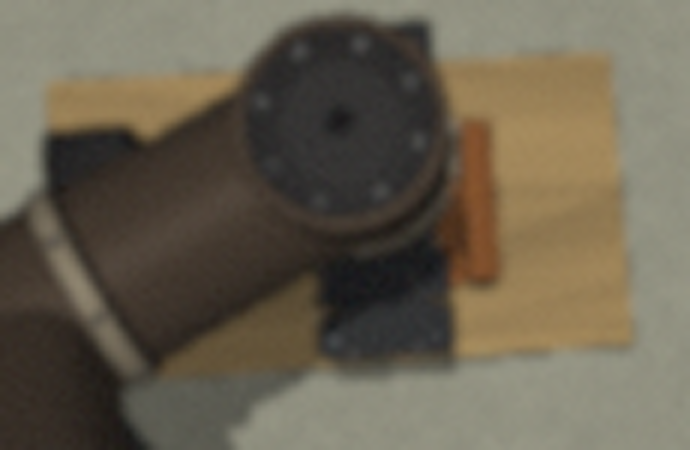

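The top view shows the arm hiding the tin, with the chock at (475,200) still in place. Lowering by feel.

step_arm(
  moves=[
    [[0,0,-1,0,5.5],[0,0,-0.6,0,5.5],[0,0,-0.2,0,5.5],[0,0,0,0,5.5],[0,0,0,0,5.5]],
  ],
)

```text
clock: 37.85
tool_pos: [0.5067, 0.0681, 0.0562]
orientation: [180.0, -0.0, -86.6]
force: [-0.3, 0.0, -3.2]
opening: 0.0619
gripper_force: 29.9
```

step_arm(
  moves=[
    [[0,0,-0.1,0,5.5],[0,0,-0.1,0,5.5],[0,0,0,0,5.5],[0,0,0,0,5.5]],
  ],
)

```text
clock: 38.25
tool_pos: [0.5066, 0.0681, 0.0542]
orientation: [-180.0, 0.0, -86.6]
force: [-0.7, 0.3, -2.7]
opening: 0.0621
gripper_force: 29.9
```

step_arm(
  moves=[
    [[0,0,-0.1,0,5.5],[0,0,0,0,5.5],[0,0,0,0,5.5]],
  ],
)

```text
clock: 38.55
tool_pos: [0.5068, 0.0681, 0.0536]
orientation: [-180.0, 0.0, -86.6]
force: [-2.5, 0.8, 4.1]
opening: 0.0619
gripper_force: 29.9
```

step_arm(
  moves=[
    [[0.01,-0.1,0.02,0,5.5],[0.01,-0.1,-0.014,0,5.5],[0,0,0,0,5.5],[0,0,0,0,5.5]],
  ],
)

```text
clock: 38.95
tool_pos: [0.5072, 0.0662, 0.0533]
orientation: [-180.0, 0.0, -86.6]
force: [-0.0, 1.0, 1.1]
opening: 0.062
gripper_force: 29.9
```

step_arm(
  moves=[
    [[0.01,-0.1,-0.014,0,5.5],[0,0,0,0,5.5],[0,0,0,0,5.5]],
  ],
)

```text
clock: 39.25
tool_pos: [0.5073, 0.0652, 0.0532]
orientation: [-180.0, 0.0, -86.6]
force: [0.7, 1.4, 1.3]
opening: 0.0617
gripper_force: 29.9
```

step_arm(
  moves=[
    [[0.01,-0.1,-0.014,0,5.5],[0,0,0,0,5.5],[0,0,0,0,5.5]],
  ],
)

```text
clock: 39.55
tool_pos: [0.5072, 0.0641, 0.053]
orientation: [-180.0, 0.0, -86.6]
force: [0.3, 1.9, 1.9]
opening: 0.0623
gripper_force: 29.9
```

step_arm(
  moves=[
    [[0.01,-0.1,-0.014,0,5.5],[0,0,0,0,5.5],[0,0,0,0,5.5]],
  ],
)

```text
clock: 39.85
tool_pos: [0.5073, 0.0631, 0.0529]
orientation: [-180.0, 0.0, -86.6]
force: [0.5, 3.4, 3.8]
opening: 0.062
gripper_force: 29.9
```

step_arm(
  moves=[
    [[0.01,-0.1,-0.005,0,5.5],[0,0,0,0,5.5],[0,0,0,0,5.5]],
  ],
)

```text
clock: 40.15
tool_pos: [0.5072, 0.062, 0.0527]
orientation: [180.0, -0.0, -86.6]
force: [0.7, 2.0, 2.3]
opening: 0.0618
gripper_force: 29.9
```

Run:
```python
from h import *
o=ctrl.get_obs(); ci=viewer.camera_info("wrist"); im,d=viewer.snapshot("wrist")
K=ci["camera_matrix"]; v,u=np.mgrid[:384,:512]; x=(u-K[0,2])/K[0,0]; y=(v-K[1,2])/K[1,1]; r=np.hypot(x,y)+1e-9
P=np.stack([x/r*np.tan(r)*d,y/r*np.tan(r)*d,d],-1)@R_of(ci["orientation"]).T+ci["eye"]
h=P[...,2]-(.0355+.1405*(P[...,1]-.0525-.056*(P[...,0]-.506)))
hs=cv2.cvtColor(im,cv2.COLOR_BGR2HSV); br=(hs[...,0]<14)&(hs[...,1]>120)&(d>0)
R=P[br&(h>.037)&(h<.047)]; e=np.linalg.svd(R[:,:2]-R[:,:2].mean(0),full_matrices=0)[2][0]
print("rib top",len(R),R.mean(0).round(4),np.percentile(R[:,1],[2,98]).round(4),np.percentile(R[:,0],[1,99]).round(4),"yaw",np.degrees(np.arctan(e[1]/e[0])).round(1))
F=P[br&(h>.012)&(h<.019)]; print("foot top",len(F),np.percentile(F[:,1],[2,98]).round(4))
T=P[(hs[...,1]<60)&(d>0)&(abs(P[...,0]-.507)<.02)&(P[...,2]>.06)&(P[...,2]<.11)&(P[...,1]<.07)&(P[...,1]>.02)]
print(len(T))
# tin: axis distance r=.033 with z from deck
from scipy.optimize import least_squares
f=lambda p:np.hypot(T[:,1]-.056*(T[:,0]-.507)-p[0],T[:,2]-p[1])-.033
p=least_squares(f,[.062,.071],loss="soft_l1",f_scale=.002).x; print("tin y,z",p.round(4),np.abs(f(p)).mean().round(4))
```

```text
rib top 6571 [0.5094 0.0076 0.0728] [-0.0027  0.0176] [0.4616 0.5566] yaw 3.4
foot top 3171 [0.0217 0.0385]
7384
tin y,z [0.0621 0.0712] 0.0004
```

The wrist depth puts the chock's rib top at y = 0.0076 and the tin axis at y = 0.0621. The contact distance should be 54.7 mm and I measure 54.5 mm, so the tin is touching the chock. Releasing gently.

step_arm(
  moves=[
    [[0,0,0,0,6.15],[0,0,0,0,6.17],[0,0,0,0,6.185],[0,0,0,0,6.195],[0,0,0,0,6.21],[0,0,0,0,6.25],[0,0,0,0,6.4],[0,0,0,0,6.8],[0,0,0,0,7.4],[0,0,0,0,7.8]],
  ],
)

```text
clock: 41.2
tool_pos: [0.507, 0.0619, 0.0526]
orientation: [180.0, -0.0, -86.6]
force: [0.9, -0.7, -0.1]
opening: 0.0756
gripper_force: 0.0
```

step_arm(
  moves=[
    [[0,0,0,0,7.8],[0,0,1,0,7.8],[0,0,2,0,7.8],[0,0,4,0,7.8],[0,0,4,0,7.8],[0,0,4,0,7.8],[-1,-4,1,0,7.8],[-1,-4,0,0,7.8],[-1,-4,0,0,7.8],[-1,-4,0,0,7.8]],
  ],
)

```text
clock: 42.2
tool_pos: [0.4666, -0.0992, 0.214]
orientation: [-179.9, 0.0, -86.5]
force: [0.9, -0.3, -0.1]
opening: 0.0781
gripper_force: 0.0
```

step_arm(
  moves=[
    [[0,-4,0,0,7.8],[0,-4,0,0,7.8],[0,-4,0,0,7.8],[0,-4,0,0,7.8],[0,-2,0,0,7.8],[0,0,0,0,7.8],[0,0,0,0,7.8]],
  ],
)

```text
clock: 42.9
tool_pos: [0.4668, -0.2783, 0.2131]
orientation: [180.0, 0.0, -86.6]
force: [-0.2, 0.3, -0.3]
opening: 0.0779
gripper_force: 0.0
```

Run:
```python
from h import *
im,d,K,ci=cloud("top"); W=world(d,K,ci)
a=cv2.resize(im[180:245,170:280],None,fx=7,fy=7,interpolation=cv2.INTER_CUBIC); cv2.imwrite("pics/t5.png",a)
m=(abs(W[...,0]-.507)<.018)&(W[...,1]>.03)&(W[...,1]<.11)&(W[...,2]>.06)&(W[...,2]<.12); T=W[m]; print(len(T),T[:,1].mean())
ang=np.degrees(np.arctan2(W[...,1]-.0625,W[...,2]-.0712)); c=im.astype(float)
for k in range(-40,110,8):
    s=m&(abs(ang-k)<=4)
    if s.sum()>2: print(k,s.sum(),(c[s,0].mean()/c[s,2].mean()).round(2),c[s].max(1).std().round(0))
print(ctrl.get_obs()["tool_pos"])
```

```text
178 0.06648511705199413
-40 9 0.93 7.0
-32 10 0.92 3.0
-24 8 0.92 2.0
-16 11 0.92 3.0
-8 11 0.93 1.0
0 19 0.98 3.0
8 10 0.99 2.0
16 13 0.95 2.0
24 12 0.92 4.0
32 13 0.92 3.0
40 10 0.92 3.0
48 7 0.92 5.0
56 8 0.89 3.0
64 8 0.83 3.0
72 6 0.74 3.0
80 3 0.68 2.0
[ 0.46698923 -0.27775065  0.21313561]
```

View pics/t5.png

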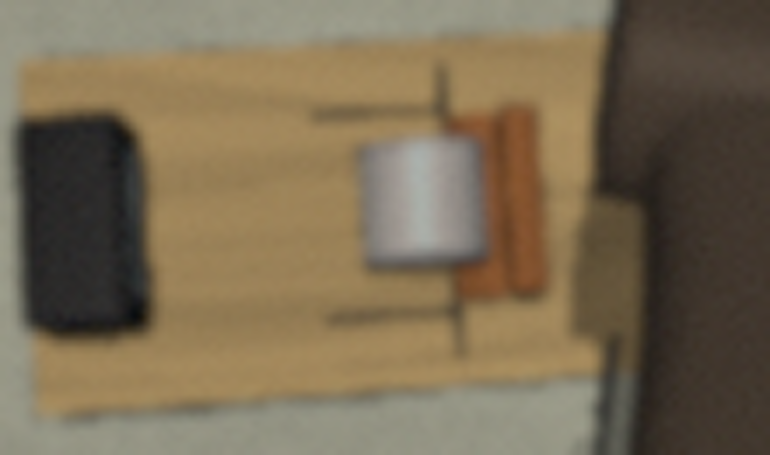

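The tin at (425,205) leans on the chock (500,205) between the side lines, with the chock's toe on the cross line. The label's edge is about 60° from up on the uphill side, which puts its centre at about 92°, facing the scanner. Handing in.

```bash
python3 -c "
from plant import close_job
print(close_job())"
```

```text
the job is handed in; nothing more can be done
None
```

I handed the job in at about 43 s of the 72 s allowed: the chock sits with its toe within about 2 mm of the black line, and the tin rests on it between the side lines. The label is about 92° from straight up, facing the scanner (worked out from its visible edge and the measured roll). The bowl, sauce bottle and pot were never approached, and the hand-in returned no verdict.

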